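# Press the push-on cap onto a wheel axle

## Task

Take the red push-on axle cap off the pine offcut and press it, open end down and upright, straight down the steel axle that stands in the wheel fixture, past the bite of its teeth, until its flange is home on the hub and holds the spring washer flat. Feel for the stop and do not force it once it is home (more than 25 N on the hub would crack it), then let go; leave the other things on the bench alone.

Things in the scene. Friction and masses are not known exactly. Their poses are not given: they have to be found in the camera images.
- cap: Red plastic push-on axle cap (hat-shaped push nut), loose, 60-120 g, standing open end down on the pine offcut. Origin: centre of its underside; z up to its closed top. 50 mm high; straight ribbed sides 22.4 mm in diameter from 3.5 to 48 mm above the underside; flange at the bottom 30 mm in diameter, 3.5 mm thick. Bore 17 mm wide in the flange, 14.8 mm above it, 43 mm deep.
- cap_teeth (a point): Centre of the ring of four spring teeth inside the cap, on its axis 6 mm above its underside; they leave a 7 mm opening. The mouth slips over the nose freely for about 7 mm; then the teeth climb the nose (about 5 N) and bite when the underside is about 13 mm below the tip; from there pushing the cap on takes a steady 8 to 11 N. They hold the cap where it is left, but for about 1 mm of spring-back.
- axle_tip (a point): Top end of the upright steel axle as it stands at the start (a fixed point of the fixture), on its axis, 103 mm above the worktop; z up. The axle is 12 mm in diameter, its last 5 mm rounded to a 5 mm nose. The flat face of the grey hub (38 mm diameter, 8 mm above the tyre) lies 21 to 41 mm below this tip: that differs from piece to piece and is not measured.
- washer (a joint): How far the domed brass spring washer on the hub is pressed down, in m: 0 free (standing 4 mm proud of the hub face), about 0.004 when the cap's flange is on the hub face. It pushes back with 1 N at first, 4 N when flat; then the hub is a hard stop and the force climbs steeply.
- holder: The fixture, fixed: a dark hardwood block 100 x 100 x 30 mm with the axle upright in its middle and a wheel (black tyre, 80 mm diameter) already on the axle. Origin: centre of the block's underside, on the axle's axis. More than 25 N on the hub (the push beyond the drag of the teeth) cracks it.
- offcut_1: Pine offcut, 65 x 95 x 19 mm, lying flat, on which the cap stands; fixed. Origin: centre of its underside.
- screw_jar: Bystander: white jar with a red lid, 68 mm diameter, 92 mm high, loose. Origin: centre of its underside.
- tape_measure: Bystander: yellow tape measure, 36 x 82 x 67 mm, loose. Origin: centre of its underside.
- marker: Bystander: black and white marker, 21 x 138 x 18 mm, lying, loose. Origin: centre of its underside.

How it is judged:
On the way, in this order (a step that is already met when the one before it is completed fails the run):
1. the cap is lifted off the offcut (height (world z) of cap above 0.06 m), for 0.1 s.
2. the cap is over the axle's nose, upright (horizontal distance between cap and axle_tip below 0.004 m and z of cap in the frame of axle_tip below -0.003 m and angle between cap's own z axis and vertical below 0.15 rad), for 0.05 s.
3. the spring washer is pressed down by the cap (value of joint washer above 0.003 m), for 0.2 s.
At the end, for the whole second after the job is handed in: The cap sits upright (within 0.1 rad) on the axle (axes within 4 mm), its underside more than 15 mm below the tip, at rest and let go, and by itself keeps the spring washer pressed down by more than 2 mm of its 4 mm (value of joint washer above 0.002 m and horizontal distance between cap and axle_tip below 0.004 m and z of cap in the frame of axle_tip below -0.015 m and angle between cap's own z axis and vertical below 0.1 rad and linear speed of cap below 0.01 m/s); the robot touches nothing.
It fails at once if the wheel or its block is pressed with more than 25 N (the grip of the teeth on the axle not counted) (contact force between any of cap, the arm, the fingers and holder above 25 N).
It fails at once if a bystander is moved by more than 20 mm (distance of any of screw_jar, tape_measure, marker from where it was at the start of the episode above 0.02 m).
It also fails if it takes over 67 s, if anything falls off the work surface, if the arm or the gripper's body presses on something with over 40 N, if the wrist force passes 120 N, or if a joint passes its speed limit or range.

## Robot

A 7-joint arm with a two-finger parallel gripper is mounted at the origin on the work surface; the furniture and walls round the work are solid. World frame = base frame: x ahead of the robot, y to its left, z up, the work surface at z = 0. Lengths are in m, angles in rad, forces in N, time in s.
With the tool pointing down it reaches from about 0.425 to 0.925 m from the base axis. Payload 6.8 kg.
Tool frame: the origin (TCP) lies on the centre line of the jaws, within the pads' length; the fingertips stand 11 mm ahead of it and the grasp point (between the pads) lies 8 mm behind it; z points along the fingers, y is the direction in which the jaws open and shut (so a half turn about z gives the same grasp; the last joint's range is limited). The gripper opens to 85 mm and grips with 20 to 120 N. Pads are 22 mm wide; open, the fingers measure 114 mm over their backs; the gripper's body (76 mm by 85 mm) begins 54 mm behind the grasp point. The pads swing forward as they close: fully open they stand 13 mm farther back than shut.
Start: joints at [1.218, 0.477, 0.022, 1.555, -0.011, 1.109, -0.083], TCP at [0.164, -0.655, 0.242] pointing down, gripper open.
Joint ranges: [-2.96, 2.96], [-0.34, 2.1], [-1.41, 1.46], [0.24, 2.44], [-1.37, 4.51], [0.17, 1.92], [-2.96, 2.96]. Speed limits (rad/s): [2.39, 2.39, 3.14, 3.14, 3.14, 3.14, 3.14].

## Interface

Orientations are given as a rotation vector (axis times angle).
In Python, from bench import r gives the robot as it stands.
- The arm moves only by the tool send_rows, never from a script. Its argument "deltas" is a list of rows, each a list of 7 numbers: the opening, from 0 (shut) to 1 (fully open), then the shift along the tool's x, y, z as a fraction of full scale, then the turn, a rotation vector about the tool's x, y, z as a fraction of full scale. In form: [[hand, x, y, z, ax, ay, az], ...]. A call has 1 to 20 rows; each row is the pose to reach, as a shift and turn from the pose commanded when the call began, along the tool's axes at that moment, turning the shorter way round; what a row does not reach only later rows make up. Full scale, the value 1, is 150 mm for a shift and 180 degrees for a turn. A row lasts 1/12 s, in which the tool goes at most 41.7 mm and 7.16 degrees, less where a joint would pass 70% of its speed; a pose out of reach is approached as far as the arm can. A call with a number of a shift or a turn outside -1 to 1 is refused whole. A call with a gripper value outside its range is refused whole. The fingers move at their own pace and stop on an object; "squeeze" is the grip in N (left out, the last holds). Time passes only in rows, so rows that repeat a pose let the fingers close. It gives the time, the measured TCP pose, the force and the opening at its end, in the units of the state.
- r.get_obs(): the state, without advancing time (a new reading comes with each control period).
- r.grab_frame(name): name is "side" or "top"; returns a dict with "pixels" (480x640x3 uint8, red, green, blue), "camera_matrix" (3x3 intrinsics, pixels), "rvec" (rotation vector, rad) and "tvec" (3), from world to camera coordinates, as OpenCV has them. Camera axes: x right, y down, z forward; pixel columns grow to the right and rows downward; lengths in m; the calibration is good to about 2 mm. A picture is of the moment at which its call begins. There is no depth.
- r.hand_in(): hands the job in, once; it reports no verdict.
The state is a dict: "clock": time; "joints": joint angles; "qvel": joint speeds; "tau": joint torques, N m; "tcp_pos": TCP position; "orientation": TCP orientation; "contact_force": force on the tool from outside, world axes, zero at the start; "moment": the same for the moment, N m; "grip_width": finger opening in m.
Only numpy, scipy, OpenCV 4.12 (cv2) and the standard library are available. Lean on these libraries where they do the work, as an engineer would, in place of code of your own. Each camera call takes 0.05 s, during which the arm holds its last target. There are 200 camera calls.

## Working session

There is one attempt and no reset: what is moved stays moved. The work goes in short steps, Python scripts to look and compute and a tool call to move; the robot and the scene stay as the last step left them, time stands still between calls to the robot, and variables do not carry over. Pictures are saved under pics/ and viewed, about 8 in all and at most 12, crops included, and the job is handed in when it is done.

Besides the shell and the picture viewer there is one more tool, called after "Call:" in YAML: its name, and indented under it one key for each argument. send_rows: Moves the arm, as the interface text tells. Shift numbers are shares of 150 mm and turn numbers shares of 180 degrees, none past 1 either way. Its arguments: {"type":"object","properties":{"deltas":{"type":"array","items":{"type":"array","items":{"type":"number"}}},"squeeze":{"type":"number"}},"required":["deltas"]}

```bash
mkdir -p pics; python3 - <<'E'
from bench import r
import cv2,json,numpy as np
for n in("side","top"):
    f=r.grab_frame(n); cv2.imwrite(f"pics/{n}0.png",f["pixels"][:,:,::-1])
    R=cv2.Rodrigues(np.array(f["rvec"]))[0]; print(n,np.array(f["camera_matrix"]).tolist(),(-R.T@np.array(f["tvec"]).ravel()),R[2])
print(r.get_obs())
E
```

```text
side [[549.36938839843, 0.0, 331.60719673994356], [0.0, 549.36938839843, 236.5345923909574], [0.0, 0.0, 1.0]] [1.29140515 0.25821875 1.16952523] [-0.61587819 -0.19748946 -0.76268733]
top [[590.5240471313217, 0.0, 321.5949286121969], [0.0, 590.5240471313217, 243.7043069065682], [0.0, 0.0, 1.0]] [-0.23679168  0.06097119  1.42167181] [ 0.44607179 -0.05456792 -0.89333213]
{'clock': 0.1, 'joints': array([ 1.21792043,  0.47772743,  0.02234464,  1.55634875, -0.01146609,
        1.10929185, -0.08306854]), 'qvel': array([ 0.00143189, -0.00155713,  0.00094398, -0.00248612,  0.00062484,
        0.00012917, -0.00180007]), 'tau': array([ 4.73784108e-03, -5.97756457e+01,  1.61322344e+00, -2.81953919e+01,
        1.27287905e-02,  4.95780056e-03, -1.65163993e-05]), 'tcp_pos': array([ 0.16343493, -0.6543874 ,  0.24141788]), 'orientation': array([-3.11648340e+00, -3.83438525e-01,  5.49892786e-04]), 'contact_force': array([-0.55431083, -0.16582931, -0.36324699]), 'moment': array([0.04802203, 0.0237229 , 0.06297601]), 'grip_width': 0.08513550255937057}
```

View pics/side0.png

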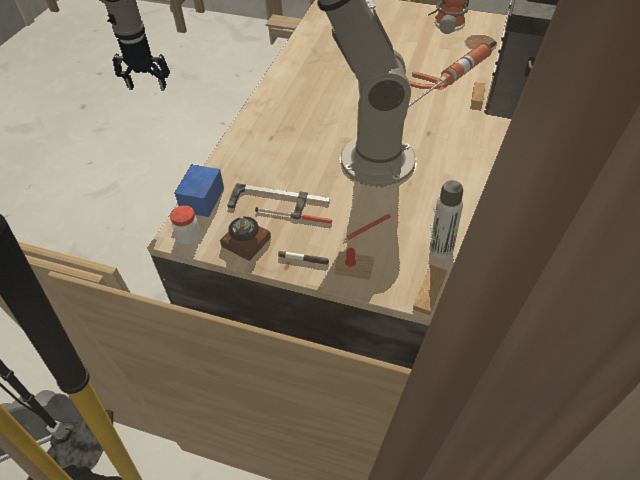

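View pics/top0.png

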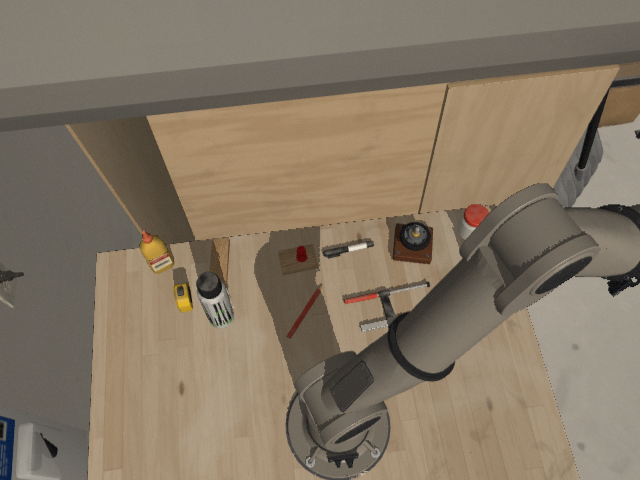

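The side view shows the cap at about (351,258) and the fixture at about (244,232). In the top view they are at (301,254) and (413,235). I'll enlarge both for accuracy.

```bash
cat > h.py <<'E'
import cv2,numpy as np
from bench import r
def cam(f):
    return np.array(f["camera_matrix"]),cv2.Rodrigues(np.array(f["rvec"],float))[0],np.array(f["tvec"],float).ravel()
def ray(f,uv):
    K,R,t=cam(f); d=R.T@np.linalg.inv(K)@np.array([uv[0],uv[1],1.]); return -R.T@t,d/np.linalg.norm(d)
def plane(f,uv,z):
    o,d=ray(f,uv); return o+d*(z-o[2])/d[2]
def tri(fs,uvs):
    A=0;b=0;L=[]
    for f,u in zip(fs,uvs):
        o,d=ray(f,u);P=np.eye(3)-np.outer(d,d);A=A+P;b=b+P@o;L.append((o,d))
    X=np.linalg.solve(A,b); return X,[np.linalg.norm(np.cross(X-o,d)) for o,d in L]
def proj(f,X):
    K,R,t=cam(f);p=K@(R@np.array(X,float)+t);return p[:2]/p[2]
E
python3 - <<'E'
from h import *
c={("side"):[(351,258),(244,232)],"top":[(301,254),(413,240)]}
rows=[]
F={}
for n in c:
    f=F[n]=r.grab_frame(n); im=f["pixels"][:,:,::-1]
    rows.append(np.hstack([cv2.resize(im[v-30:v+30,u-40:u+40],(400,300),interpolation=cv2.INTER_NEAREST) for u,v in c[n]]))
    hsv=cv2.cvtColor(f["pixels"],cv2.COLOR_RGB2HSV)
    m=(((hsv[...,0]<8)|(hsv[...,0]>172))&(hsv[...,1]>170)&(hsv[...,2]>60)).astype(np.uint8)
    _,_,st,ce=cv2.connectedComponentsWithStats(m)
    for s,q in zip(st[1:],ce[1:]):
        if s[4]>30: print(n,s,q)
cv2.imwrite("pics/crops.png",np.vstack(rows))
f=F["side"];g=F["top"]
print(tri([f,g],[(351,258),(301,254)]),tri([f,g],[(243,225),(415,232)]))
E
```

```text
top [465 205  12  11  56] [469.85714286 209.625     ]
top [465 207  20  20 136] [475.03676471 218.88970588]
top [296 246  11  16 136] [301.09558824 253.89705882]
top [346 293  31  10  68] [365.64705882 297.58823529]
top [289 295  29  39 151] [303.46357616 312.94701987]
(array([0.43229636, 0.03428991, 0.03643586]), [np.float64(0.0008296391234702167), np.float64(0.0008296391234701987)]) (array([ 0.43648174, -0.26386926,  0.07463519]), [np.float64(0.00035639668063666767), np.float64(0.00035639668063688136)])
```

View pics/crops.png

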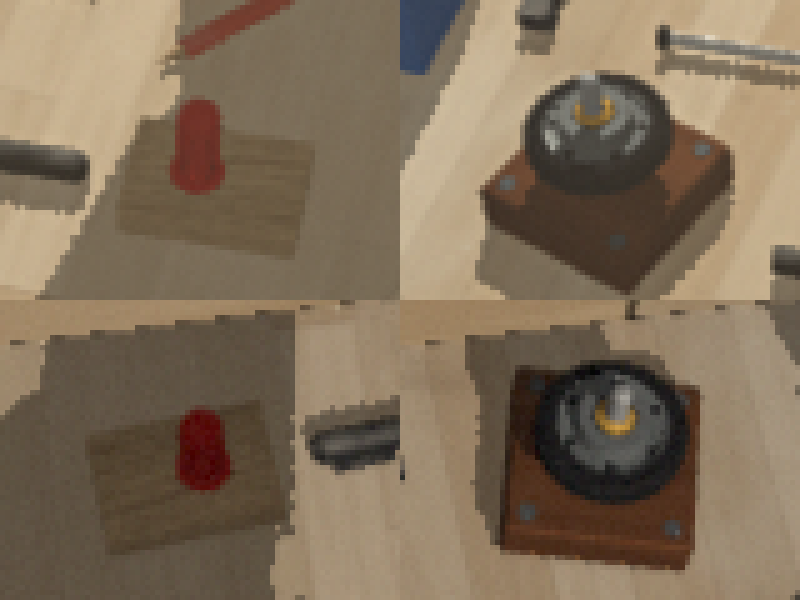

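```bash
python3 - <<'E'
from h import *
F={n:r.grab_frame(n) for n in("side","top")}
roi={"side":(330,240,370,275),"top":(285,235,320,270)}
U=[]
for n,f in F.items():
    u0,v0,u1,v1=roi[n]; p=f["pixels"][v0:v1,u0:u1].astype(int)
    m=(p[...,0]>1.9*p[...,1])&(p[...,0]>60)
    _,lab,st,ce=cv2.connectedComponentsWithStats(m.astype(np.uint8))
    k=1+st[1:,4].argmax(); U.append(ce[k]+[u0,v0]); print(n,st[k],U[-1])
print("cap centroid",tri(list(F.values()),U))
X=tri(list(F.values()),U)[0]
# where does a symmetrical cap predict the centroid: compare at heights
fs,ft=F["side"],F["top"]
q=lambda u0,v0,x,y:(u0+x/5-.5,v0+y/5-.5)
print("tip",tri([fs,ft],[q(204,202,194,74),q(373,210,222,86)]), plane(fs,q(204,202,193,76),.101),plane(ft,q(373,210,222,88),.101))
# block top corners (z=.03): side: left, right, front ; top view: near-left, near-right, far-left
S=[q(204,202,82,190),q(204,202,332,149),q(204,202,230,272)]
T=[q(373,210,103,247),q(373,210,290,252),q(373,210,117,68),q(373,210,299,86)]
S=[plane(fs,a,.03) for a in S];T=[plane(ft,a,.03) for a in T]
print("S",(S[0]+S[1])/2,S);print("T",np.mean(T,0),T)
# brass washer centre
for z in(.065,.075,.085): print(z,plane(fs,q(204,202,192,110),z),plane(ft,q(373,210,216,118),z))
E
```

```text
side [ 15   8  11  19 148] [350.12837838 257.29054054]
top [ 11  11  11  16 144] [301.0625     253.88888889]
cap centroid (array([0.43194709, 0.03297991, 0.03821326]), [np.float64(0.00033105250574450007), np.float64(0.0003310525057445125)])
tip (array([ 0.43414776, -0.26302689,  0.10717422]), [np.float64(0.0011597420627492438), np.float64(0.001159742062749247)]) [ 0.43073712 -0.26472876  0.101     ] [ 0.4365572  -0.26549096  0.101     ]
S [ 0.43505455 -0.26446642  0.03      ] [array([ 0.46828621, -0.3242108 ,  0.03      ]), array([ 0.4018229 , -0.20472205,  0.03      ]), array([ 0.49772804, -0.22516574,  0.03      ])]
T [ 0.43066595 -0.26363395  0.03      ] [array([ 0.38897053, -0.20251238,  0.03      ]), array([ 0.37296954, -0.29821015,  0.03      ]), array([ 0.49237044, -0.22977611,  0.03      ]), array([ 0.46835328, -0.32403716,  0.03      ])]
0.065 [ 0.42483881 -0.27305236  0.065     ] [ 0.43800399 -0.26769591  0.065     ]
0.075 [ 0.43268441 -0.26824241  0.075     ] [ 0.43303009 -0.26527331  0.075     ]
0.085 [ 0.44053001 -0.26343246  0.085     ] [ 0.42805618 -0.26285072  0.085     ]
```

Call:
send_rows:
  deltas:
    - [0.6,0.28,0.07,0,0,0,0.039]
    - [0.6,0.56,0.14,0,0,0,0.078]
    - [0.6,0.84,0.21,0,0,0,0.078]
    - [0.6,0.84,0.21,0,0,0,0.078]
    - [0.6,0.84,0.21,0,0,0,0.078]
  squeeze: 40

```text
clock: 0.72
tcp_pos: [0.2993, -0.653, 0.2416]
orientation: [-3.14, -0.012, -0.003]
contact_force: [-0.2, 0.1, 0.9]
grip_width: 0.0515
```

Call:
send_rows:
  deltas:
    - [0.6,0.25,-0.2,0,0,0,0.004]
    - [0.6,0.5,-0.4,0,0,0,0.004]
    - [0.6,0.7,-0.6,0,0,0,0.004]
    - [0.6,0.88,-0.8,0,0,0,0.004]
    - [0.6,0.88,-1.0,0,0,0,0.004]

```text
clock: 1.13
tcp_pos: [0.429, -0.5037, 0.242]
orientation: [3.141, -0.016, 0.003]
contact_force: [1.0, 1.4, 0.4]
grip_width: 0.0511
```

Call:
send_rows:
  deltas:
    - [0.6,0,-0.25,0,0,0,0]
    - [0.6,0,-0.5,0,0,0,0]
    - [0.6,0,-0.75,0,0,0,0]
    - [0.6,0,-1.0,0,0,0,0]

```text
clock: 1.47
tcp_pos: [0.426, -0.354, 0.2423]
orientation: [3.141, -0.022, -0.001]
contact_force: [0.4, 0.6, -0.1]
grip_width: 0.0512
```

Call:
send_rows:
  deltas:
    - [0.6,0,-0.25,0,0,0,0]
    - [0.6,0,-0.5,0,0,0,0]
    - [0.6,0,-0.75,0,0,0,0]
    - [0.6,0,-1.0,0,0,0,0]

```text
clock: 1.8
tcp_pos: [0.4282, -0.2043, 0.2425]
orientation: [3.141, -0.023, 0.0]
contact_force: [0.6, -0.1, -0.0]
grip_width: 0.051
```

Call:
send_rows:
  deltas:
    - [0.6,0,-0.25,0.1,0,0,0]
    - [0.6,0,-0.5,0.2,0,0,0]
    - [0.6,0,-0.75,0.3,0,0,0]
    - [0.6,0,-1.0,0.4,0,0,0]
    - [0.6,0,-1.0,0.4,0,0,0]
    - [0.6,0,-1.0,0.4,0,0,0]

```text
clock: 2.3
tcp_pos: [0.4304, -0.054, 0.1818]
orientation: [3.141, -0.014, -0.002]
contact_force: [0.5, -0.7, 0.2]
grip_width: 0.051
```

Call:
send_rows:
  deltas:
    - [0.6,0.01,-0.25,0.1,0,0,-0.005]
    - [0.6,0.01,-0.5,0.2,0,0,-0.005]
    - [0.6,0.01,-0.58,0.4,0,0,-0.005]
    - [0.6,0.01,-0.58,0.48,0,0,-0.005]
    - [0.6,0.01,-0.58,0.48,0,0,-0.005]
    - [0.6,0.01,-0.58,0.48,0,0,-0.005]

```text
clock: 2.8
tcp_pos: [0.434, 0.0301, 0.1104]
orientation: [3.141, 0.001, -0.001]
contact_force: [-0.5, -0.4, 0.8]
grip_width: 0.0513
```

```bash
python3 - <<'E'
from h import *
o=r.get_obs();print(o["tcp_pos"],cv2.Rodrigues(o["orientation"])[0])
rows=[]
for n in("side","top"):
    f=r.grab_frame(n);im=f["pixels"][:,:,::-1].copy();u,v=proj(f,[.432,.033,.06]).astype(int)
    rows.append(cv2.resize(im[v-50:v+30,u-40:u+40],(400,400),interpolation=cv2.INTER_NEAREST))
cv2.imwrite("pics/c2.png",np.hstack(rows))
E
```

```text
[0.43400176 0.03009162 0.11038869] [[ 9.99999595e-01  3.51203143e-04 -8.28173758e-04]
 [ 3.50407453e-04 -9.99999477e-01 -9.60726104e-04]
 [-8.28510735e-04  9.60435517e-04 -9.99999196e-01]]
```

View pics/c2.png

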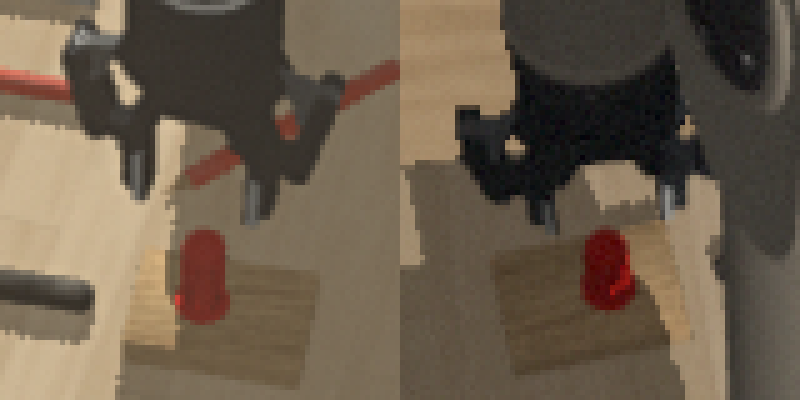

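Call:
send_rows:
  deltas:
    - [0.6,-0.01,-0.02,0.15,0,0,0]
    - [0.6,-0.01,-0.02,0.3,0,0,0]
    - [0.6,-0.01,-0.02,0.4,0,0,0]
    - [0.6,-0.01,-0.02,0.463,0,0,0]
    - [0.6,-0.01,-0.02,0.463,0,0,0]
    - [0.6,-0.01,-0.02,0.463,0,0,0]
  squeeze: 60

```text
clock: 3.4
tcp_pos: [0.433, 0.0345, 0.0415]
orientation: [3.141, 0.003, 0.001]
contact_force: [-0.5, -0.3, -0.3]
grip_width: 0.0512
```

Call:
send_rows:
  deltas:
    - [0.1,0,0,0,0,0,0]
    - [0.1,0,0,0,0,0,0]
    - [0.1,0,0,0,0,0,0]
    - [0.1,0,0,0,0,0,0]
    - [0.1,0,0,0,0,0,0]
    - [0.1,0,0,0,0,0,0]
    - [0.1,0,0,0,0,0,0]
    - [0.1,0,0,0,0,0,0]

```text
clock: 4.07
tcp_pos: [0.4333, 0.0349, 0.042]
orientation: [3.141, 0.004, 0.003]
contact_force: [-1.0, -0.3, 5.8]
grip_width: 0.0209
```

Call:
send_rows:
  deltas:
    - [0.1,0,0,-0.1,0,0,0]
    - [0.1,0,0,-0.3,0,0,0]
    - [0.1,0,0,-0.5,0,0,0]
    - [0.1,0,0,-0.7,0,0,0]
    - [0.1,0,0,-0.8,0,0,0]
    - [0.1,0,0,-0.9,0,0,0]
    - [0.1,0,0,-0.9,0,0,0]
    - [0.1,0,0,-0.9,0,0,0]

```text
clock: 4.73
tcp_pos: [0.4329, 0.0349, 0.1766]
orientation: [3.142, 0.004, 0.004]
contact_force: [-1.1, 0.2, -0.7]
grip_width: 0.0205
```

Call:
send_rows:
  deltas:
    - [0.1,0,0.2,0,0,0,0]
    - [0.1,0,0.4,0,0,0,0]
    - [0.1,0,0.6,0,0,0,0]
    - [0.1,0,0.8,0,0,0,0]
    - [0.1,0,1.0,0,0,0,0]
    - [0.1,0,1.0,0,0,0,0]

```text
clock: 5.23
tcp_pos: [0.4314, -0.1208, 0.1746]
orientation: [3.14, -0.007, -0.004]
contact_force: [0.3, -0.0, -0.6]
grip_width: 0.021
```

Call:
send_rows:
  deltas:
    - [0.1,0,0.2,0,0,0,0]
    - [0.1,0,0.4,0,0,0,0]
    - [0.1,0,0.6,0,0,0,0]
    - [0.1,0,0.8,0,0,0,0]
    - [0.1,0,0.9,0,0,0,0]
    - [0.1,0,0.99,0,0,0,0]
    - [0.1,0,0.99,0,0,0,0]
    - [0.1,0,0.99,0,0,0,0]
    - [0.1,0,0.99,0,0,0,0]

```text
clock: 5.98
tcp_pos: [0.433, -0.262, 0.175]
orientation: [-3.14, -0.006, 0.002]
contact_force: [-0.5, 0.4, -1.1]
grip_width: 0.0207
```

```bash
cat > look.py <<'E'
from h import *
import sys
o=r.get_obs();print(o["tcp_pos"],o["contact_force"],o["orientation"])
rows=[]
for n in("side","top"):
    f=r.grab_frame(n);im=f["pixels"][:,:,::-1].copy();u,v=np.round(proj(f,[.4335,-.265,.12])).astype(int)
    print(n,"crop origin",u-40,v-45)
    rows.append(cv2.resize(im[v-45:v+35,u-40:u+40],(400,400),interpolation=cv2.INTER_CUBIC))
cv2.imwrite("pics/"+sys.argv[1],np.hstack(rows))
E
python3 look.py c3.png
```

```text
[ 0.43298623 -0.26200267  0.17499399] [-0.46656049  0.39075063 -1.10449141] [-3.14028127e+00 -6.38593083e-03  2.29982943e-03]
side crop origin 201 168
top crop origin 378 180
```

View pics/c3.png

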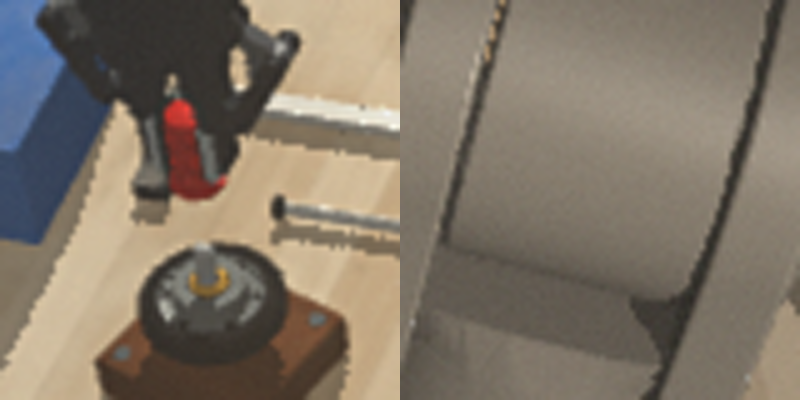

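Call:
send_rows:
  deltas:
    - [0.1,0.01,0.007,0.1,0,0,0.0]
    - [0.1,0.01,0.007,0.2,0,0,0.0]
    - [0.1,0.01,0.007,0.267,0,0,0.0]
    - [0.1,0.01,0.007,0.267,0,0,0]
    - [0.1,0.01,0.007,0.267,0,0,0]
    - [0.1,0.01,0.007,0.267,0,0,0]
    - [0.1,0.01,0.007,0.267,0,0,0]

```text
clock: 6.67
tcp_pos: [0.4353, -0.2647, 0.1366]
orientation: [3.141, 0.005, 0.002]
contact_force: [0.1, 0.4, -0.0]
grip_width: 0.0211
```

```bash
python3 - <<'E'
from h import *
o=r.get_obs();p=o["tcp_pos"];R=cv2.Rodrigues(o["orientation"])[0];print(p,o["contact_force"],R[:,2])
f=r.grab_frame("side");im=f["pixels"][:,:,::-1]
u,v=np.round(proj(f,[.4335,-.265,.12])).astype(int);u0,v0=u-25,v-35
c=cv2.resize(im[v0:v0+60,u0:u0+50],None,fx=10,fy=10,interpolation=cv2.INTER_CUBIC)
def d(X,col):
    q=((proj(f,X)-[u0,v0]+.5)*10).astype(int);cv2.circle(c,tuple(int(a) for a in q),3,col,-1);return q
b=p-[0,0,.022]
for z in(0,.05): print("cap axis",z,d(b+[0,0,z],(0,255,0)))
for X in([.4345,-.263,.103],[.4345,-.263,.075]): print("axle",d(X,(255,0,0)))
for a in np.arange(0,6.28,.4): d(b+[.015*np.cos(a),.015*np.sin(a),0],(0,255,255))
print(u0,v0)
cv2.imwrite("pics/c4.png",c)
E
```

```text
[ 0.43532526 -0.26466722  0.13659401] [ 0.10352445  0.42830107 -0.00698337] [ 1.26713477e-03 -6.16971619e-04 -9.99999007e-01]
cap axis 0 [252 369]
cap axis 0.05 [225 236]
axle [265 398]
axle [279 469]
216 178
```

View pics/c4.png

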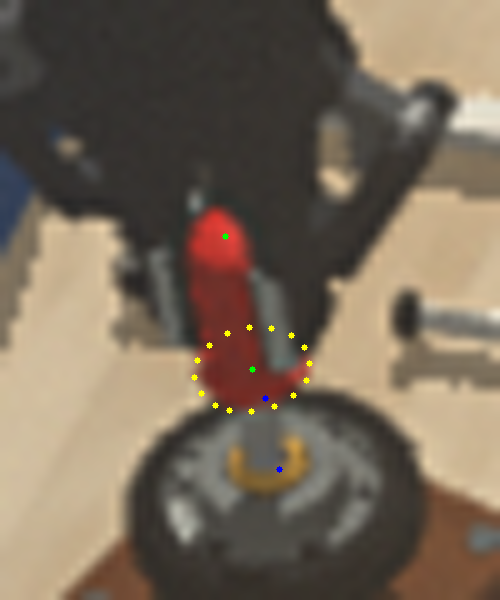

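The cap and axle lie on the same line in the side view: the cap axis extended meets the axle at about (265,440), to within about 1 mm. I'll start down slowly.

Call:
send_rows:
  deltas:
    - [0.1,0,0,0.03,0,0,0]
    - [0.1,0,0,0.06,0,0,0]
    - [0.1,0,0,0.09,0,0,0]
    - [0.1,0,0,0.09,0,0,0]
    - [0.1,0,0,0.09,0,0,0]
    - [0.1,0,0,0.09,0,0,0]

```text
clock: 7.22
tcp_pos: [0.4347, -0.2646, 0.1222]
orientation: [-3.141, -0.004, 0.0]
contact_force: [0.2, 0.3, -1.1]
grip_width: 0.0206
```

Call:
send_rows:
  deltas:
    - [0.1,0,0,0.007,0,0,0]
    - [0.1,0,0,0.014,0,0,0]
    - [0.1,0,0,0.02,0,0,0]
    - [0.1,0,0,0.027,0,0,0]
    - [0.1,0,0,0.027,0,0,0]
    - [0.1,0,0,0.027,0,0,0]

```text
clock: 7.72
tcp_pos: [0.4348, -0.2648, 0.1182]
orientation: [3.141, 0.004, 0.0]
contact_force: [0.1, -0.5, -0.9]
grip_width: 0.0206
```

Cap mouth is over the nose with no lateral force. Continuing in small steps.

Call:
send_rows:
  deltas:
    - [0.1,0,0,0.007,0,0,0]
    - [0.1,0,0,0.014,0,0,0]
    - [0.1,0,0,0.02,0,0,0]
    - [0.1,0,0,0.02,0,0,0]
    - [0.1,0,0,0.02,0,0,0]

```text
clock: 8.13
tcp_pos: [0.4347, -0.2647, 0.1151]
orientation: [3.141, 0.004, -0.0]
contact_force: [0.8, -0.9, -2.0]
grip_width: 0.0209
```

Call:
send_rows:
  deltas:
    - [0.1,0,0,0.007,0,0,0]
    - [0.1,0,0,0.014,0,0,0]
    - [0.1,0,0,0.02,0,0,0]
    - [0.1,0,0,0.02,0,0,0]
    - [0.1,0,0,0.02,0,0,0]

```text
clock: 8.55
tcp_pos: [0.4348, -0.2647, 0.1123]
orientation: [3.141, 0.004, 0.0]
contact_force: [-0.1, -2.9, -0.4]
grip_width: 0.0205
```

```bash
cat > l4.py <<'E'
from h import *
import sys
o=r.get_obs();p=o["tcp_pos"];print(p,o["contact_force"],o["moment"],o["clock"])
f=r.grab_frame("side");im=f["pixels"][:,:,::-1]
u0,v0=216,178
c=cv2.resize(im[v0:v0+60,u0:u0+50],None,fx=10,fy=10,interpolation=cv2.INTER_CUBIC)
def d(X,col):
    q=((proj(f,X)-[u0,v0]+.5)*10).astype(int);cv2.circle(c,tuple(int(a) for a in q),3,col,-1);return q
b=p-[0,0,float(sys.argv[2])]
for z in(0,.05): d(b+[0,0,z],(0,255,0))
for a in np.arange(0,6.28,.4): d(b+[.015*np.cos(a),.015*np.sin(a),0],(0,255,255))
cv2.imwrite("pics/"+sys.argv[1],c)
E
python3 l4.py c5.png .023
```

```text
[ 0.43479299 -0.26472108  0.11225107] [-0.11361719 -2.89803996 -0.36745782] [-0.57068883 -0.00417467  0.00919996] 8.55
```

View pics/c5.png

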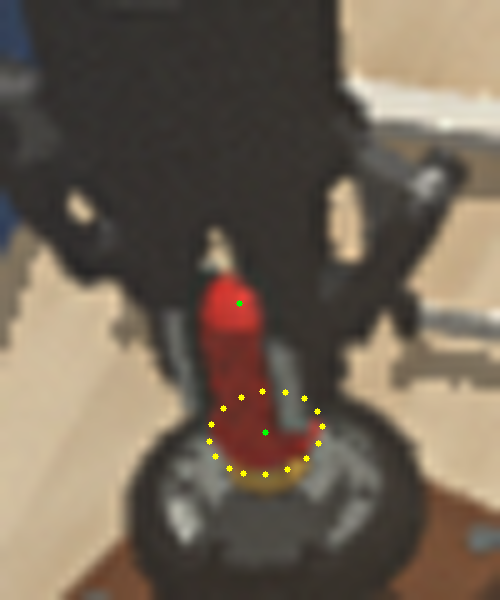

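The cap is on the nose and the washer shows just below its flange at (265,490). Only a small side force in y remains, so I'll ease 0.5 mm toward -y and keep going.

Call:
send_rows:
  deltas:
    - [0.1,0,0.004,0.007,0,0,0]
    - [0.1,0,0.004,0.014,0,0,0]
    - [0.1,0,0.004,0.014,0,0,0]
    - [0.1,0,0.004,0.014,0,0,0]

```text
clock: 8.93
tcp_pos: [0.4351, -0.265, 0.1107]
orientation: [-3.142, -0.005, -0.001]
contact_force: [-0.8, -0.1, 5.2]
grip_width: 0.0211
```

Call:
send_rows:
  deltas:
    - [0.1,0,0,0.007,0,0,0]
    - [0.1,0,0,0.014,0,0,0]
    - [0.1,0,0,0.014,0,0,0]
    - [0.1,0,0,0.014,0,0,0]

```text
clock: 9.27
tcp_pos: [0.4352, -0.265, 0.1087]
orientation: [3.142, 0.005, 0.001]
contact_force: [-1.2, -1.2, 6.4]
grip_width: 0.0207
```

Call:
send_rows:
  deltas:
    - [0.1,0,0.002,0.007,0,0,0]
    - [0.1,0,0.002,0.007,0,0,0]
    - [0.1,0,0.002,0.007,0,0,0]

```text
clock: 9.52
tcp_pos: [0.4353, -0.2651, 0.1076]
orientation: [-3.141, -0.005, -0.001]
contact_force: [-0.1, -0.3, 6.5]
grip_width: 0.0214
```

Call:
send_rows:
  deltas:
    - [0.1,0,0,0.007,0,0,0]
    - [0.1,0,0,0.007,0,0,0]
    - [0.1,0,0,0.007,0,0,0]

```text
clock: 9.77
tcp_pos: [0.4353, -0.2651, 0.1066]
orientation: [-3.141, -0.005, -0.001]
contact_force: [0.0, 0.4, 6.6]
grip_width: 0.0204
```

Call:
send_rows:
  deltas:
    - [0.1,0,0,0.007,0,0,0]
    - [0.1,0,0,0.007,0,0,0]
    - [0.1,0,0,0.007,0,0,0]

```text
clock: 10.02
tcp_pos: [0.4353, -0.2651, 0.1056]
orientation: [-3.141, -0.005, -0.001]
contact_force: [-0.9, -0.9, 6.6]
grip_width: 0.0209
```

Call:
send_rows:
  deltas:
    - [0.1,0,0,0.007,0,0,0]
    - [0.1,0,0,0.007,0,0,0]
    - [0.1,0,0,0.007,0,0,0]

```text
clock: 10.27
tcp_pos: [0.4353, -0.2651, 0.1045]
orientation: [-3.141, -0.005, -0.001]
contact_force: [-1.0, -1.6, 6.5]
grip_width: 0.0208
```

Call:
send_rows:
  deltas:
    - [0.1,0,0,0.007,0,0,0]
    - [0.1,0,0,0.007,0,0,0]
    - [0.1,0,0,0.007,0,0,0]

```text
clock: 10.52
tcp_pos: [0.4352, -0.2651, 0.1034]
orientation: [-3.141, -0.005, -0.001]
contact_force: [-0.9, -0.4, 6.4]
grip_width: 0.0205
```

```bash
python3 l4.py c6.png .023
```

```text
[ 0.43524825 -0.26513064  0.10343144] [-0.86567305 -0.37812101  6.42934573] [0.0045981  0.14637445 0.00903004] 10.5167
```

View pics/c6.png

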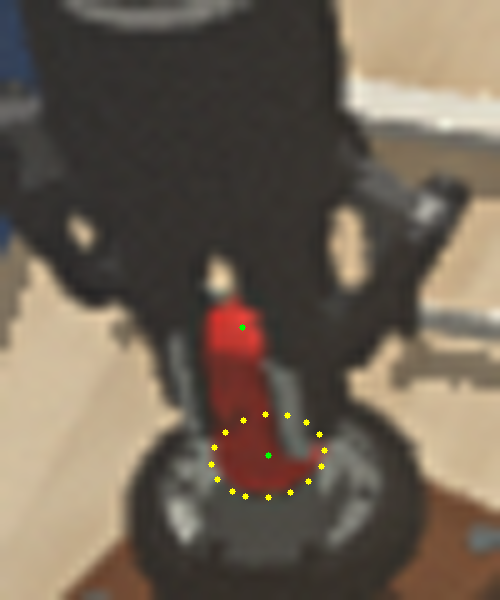

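The cap tracks the tool: the flange bottom is at y≈490 and the washer is hidden behind it. The drag is steady, so I continue.

Call:
send_rows:
  deltas:
    - [0.1,0,0,0.007,0,0,0]
    - [0.1,0,0,0.007,0,0,0]
    - [0.1,0,0,0.007,0,0,0]

```text
clock: 10.82
tcp_pos: [0.4353, -0.2651, 0.1024]
orientation: [-3.141, -0.005, -0.001]
contact_force: [-1.2, -0.8, 5.8]
grip_width: 0.0205
```

Call:
send_rows:
  deltas:
    - [0.1,0,0,0.007,0,0,0]
    - [0.1,0,0,0.007,0,0,0]
    - [0.1,0,0,0.007,0,0,0]

```text
clock: 11.07
tcp_pos: [0.4353, -0.2652, 0.1014]
orientation: [-3.141, -0.005, -0.001]
contact_force: [-0.4, -0.7, 6.0]
grip_width: 0.0208
```

Call:
send_rows:
  deltas:
    - [0.1,0,0,0.007,0,0,0]
    - [0.1,0,0,0.007,0,0,0]
    - [0.1,0,0,0.007,0,0,0]

```text
clock: 11.32
tcp_pos: [0.4353, -0.2652, 0.1004]
orientation: [-3.142, -0.005, -0.001]
contact_force: [-0.2, 0.6, 6.9]
grip_width: 0.0208
```

Call:
send_rows:
  deltas:
    - [0.1,0,0,0.007,0,0,0]
    - [0.1,0,0,0.007,0,0,0]
    - [0.1,0,0,0.007,0,0,0]

```text
clock: 11.57
tcp_pos: [0.4353, -0.2652, 0.0994]
orientation: [-3.142, -0.005, -0.001]
contact_force: [-1.0, 0.2, 8.1]
grip_width: 0.0209
```

Call:
send_rows:
  deltas:
    - [0.1,0,0,0.007,0,0,0]
    - [0.1,0,0,0.007,0,0,0]
    - [0.1,0,0,0.007,0,0,0]

```text
clock: 11.82
tcp_pos: [0.4353, -0.2652, 0.0984]
orientation: [-3.142, -0.005, -0.001]
contact_force: [-1.8, 0.2, 10.0]
grip_width: 0.0208
```

Call:
send_rows:
  deltas:
    - [0.1,0,0,0.004,0,0,0]
    - [0.1,0,0,0.004,0,0,0]
    - [0.1,0,0,0.004,0,0,0]

```text
clock: 12.07
tcp_pos: [0.4353, -0.2652, 0.0979]
orientation: [-3.142, -0.005, -0.001]
contact_force: [-1.2, 0.7, 10.1]
grip_width: 0.0205
```

Call:
send_rows:
  deltas:
    - [0.1,0,0,0.004,0,0,0]
    - [0.1,0,0,0.004,0,0,0]
    - [0.1,0,0,0.004,0,0,0]

```text
clock: 12.32
tcp_pos: [0.4354, -0.2652, 0.0977]
orientation: [3.142, 0.005, 0.001]
contact_force: [-3.6, 0.8, 14.0]
grip_width: 0.0208
```

Call:
send_rows:
  deltas:
    - [0.1,0,0,0.003,0,0,0]
    - [0.1,0,0,0.003,0,0,0]
    - [0.1,0,0,0.003,0,0,0]
    - [0.1,0,0,0.003,0,0,0]

```text
clock: 12.65
tcp_pos: [0.4354, -0.2652, 0.0976]
orientation: [3.141, 0.005, 0.002]
contact_force: [-4.3, 0.9, 19.1]
grip_width: 0.0206
```

The force climbs steeply with almost no travel, so the cap is home. I'll release and retreat straight up.

Call:
send_rows:
  deltas:
    - [0.5,0,0,0,0,0,0]
    - [0.5,0,0,0,0,0,0]
    - [0.5,0,0,0,0,0,0]
    - [0.5,0,0,0,0,0,0]
    - [0.5,0,0,0,0,0,0]
    - [0.5,0,0,0,0,0,0]

```text
clock: 13.15
tcp_pos: [0.4346, -0.2653, 0.0957]
orientation: [-3.141, -0.005, 0.001]
contact_force: [-0.1, -0.8, 0.5]
grip_width: 0.0425
```

Call:
send_rows:
  deltas:
    - [0.5,0,0,-0.1,0,0,0]
    - [0.5,0,0,-0.3,0,0,0]
    - [0.5,0,0,-0.5,0,0,0]
    - [0.5,0,0,-0.7,0,0,0]
    - [0.5,0,0,-0.9,0,0,0]
    - [0.5,0,0,-1.0,0,0,0]
    - [0.5,0,0,-1.0,0,0,0]

```text
clock: 13.73
tcp_pos: [0.4367, -0.2664, 0.2497]
orientation: [3.138, 0.004, 0.01]
contact_force: [-0.7, -0.2, -0.1]
grip_width: 0.0424
```

Call:
send_rows:
  deltas:
    - [0.5,0,-0.25,0,0,0,0]
    - [0.5,0,-0.5,0,0,0,0]
    - [0.5,0,-0.75,0,0,0,0]
    - [0.5,0,-1.0,0,0,0,0]
    - [0.5,0,-1.0,0,0,0,0]
    - [0.5,0,-1.0,0,0,0,0]
    - [0.5,0,-1.0,0,0,0,0]

```text
clock: 14.32
tcp_pos: [0.4339, -0.116, 0.2452]
orientation: [3.141, 0.005, -0.002]
contact_force: [-0.2, -0.6, 0.4]
grip_width: 0.0429
```

```bash
python3 - <<'E'
from h import *
print(r.get_obs()["tcp_pos"])
rows=[]
for n in("side","top"):
    f=r.grab_frame(n);im=f["pixels"][:,:,::-1]
    u,v=np.round(proj(f,[.4335,-.265,.09])).astype(int)
    rows.append(cv2.resize(im[v-25:v+25,u-20:u+20],(400,500),interpolation=cv2.INTER_CUBIC))
cv2.imwrite("pics/c7.png",np.hstack(rows))
E
```

```text
[ 0.43392311 -0.115969    0.24522152]
```

View pics/c7.png

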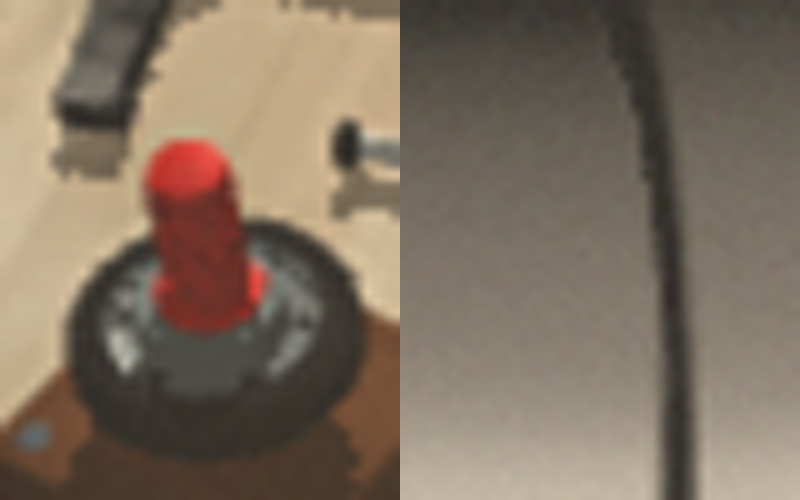

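```bash
python3 -c "
from bench import r
print(r.hand_in())"
```

```text
the job is handed in; nothing more can be done
None
```

I took the cap off the offcut, pressed it down the axle until it met the hub, released it, and handed the job in at about 14.4 s of the 67 s allowed. The hand-in gave no verdict.

- **Pressing on:** The teeth drag read a steady 6–7 N. It then rose to about 10 N over roughly 3.5 mm, which fits the washer flattening. Finally it climbed from 10 to 19 N in about 0.3 mm, which I took as the hub stop, and I pushed no further. Taking off the drag, I estimate 12–13 N on the hub, against the 25 N limit.
- **Last side picture:** The cap stands on the hub, upright to within about 2°, with no brass showing and the gripper well clear.
- **Not confirmed:**
  - The arm blocked the top camera at the fixture, so only the side view and the forces show how the cap sits.
  - Washer travel was never measured directly. Allowing for the expected 1 mm of spring-back, I estimate it is still held down by about 2.5–3 mm.
  - A side force of about 4 N in x appeared at the stop and was gone after release.
  - I did not picture the bystanders afterwards. The path stayed clear of them, and no unexpected forces showed at the end of any move.

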